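Bring the tamper round to the front of the turning stand

TASK

Turn the barista's round turning stand until the tamper stands at the front, right above the line of the metal pointer that sticks out of the stand's foot. Turn it only by pushing the upright steel finger posts or the rim of the wooden plate with your fingertips: do not touch, lift, shift or topple anything that stands on the plate, and leave the things on the counter around it where they are. Leave the stand at rest.

Things in the scene. Friction and masses are not known exactly. Their poses are not given: they have to be found in the camera images.
- stand_base: fixed dark steel foot of the turning stand, 190 mm in diameter. Origin: middle of its underside, on the turning axis, at counter level. Its own -x axis is the stand's front: there an aluminium pointer 22 mm wide and 8 mm high lies on the counter and reaches to 173 mm from the axis, past the plate's edge. The foot stands turned a little differently each time
- front (a point): point on the plate's top level (45 mm above the counter), 68 mm from the turning axis, straight above the pointer's line; it belongs to the fixed foot and does not turn. The tamper has to come here
- turntable: round wooden plate, 276 mm across, 15 mm thick, top 45 mm above the counter; turns either way without end stops about a vertical axis through its origin (at counter level). Stiff bearing: about 1.5 N at the posts turns it, and it stops within a degree or so when the push ends. Four things stand on it 68 mm from the axis, on its own +x, -x, +y, -y axes, in changing order
- post_1 (a point): top of one of eight alike upright steel finger posts on the plate's rim, 12 mm thick with 15 mm ball tops, from 45 to 90 mm above the counter, 130 mm from the turning axis. This one stands 22.5 degrees counterclockwise (from above) from the plate's own x axis, the others every 45 degrees from it
- tamper: coffee tamper: round steel foot 58 mm wide with a dark wooden handle on top, 82 mm high, standing loose on the turning plate; origin at the middle of its underside, z up
- dosing_cup: plain steel cup without a handle, 59 mm wide, 57 mm high, standing loose on the turning plate; origin at the middle of its underside, z up
- shot_glass: small clear glass, 48 mm wide, 58 mm high, standing loose on the turning plate; origin at the middle of its underside, z up
- espresso_cup_2: white espresso cup with a handle, 63 x 89 mm over the handle, 50 mm high, standing loose on the turning plate; origin at the middle of its underside, z up
- card_terminal: orange card terminal, 76 x 170 x 62 mm, lying on the counter, not to be disturbed; origin at the middle of its underside
- pager_puck: small pale round-cornered pager, 76 x 62 x 26 mm, lying on the counter, not to be disturbed; origin at the middle of its underside
- milk_jug: light grey metal milk jug, 88 x 121 x 95 mm, standing on the counter, not to be disturbed; origin at the middle of its underside
There are look-alikes about, which are no part of the job. Leave any orange look-alike of the shot_glass alone.

How it is judged (in metres and radians):
At the end, for the whole second after the job is handed in: The tamper's middle is within 13 mm (about 11 degrees) of the front point above the pointer, the plate is at rest, all four things still stand upright on the plate 50 to 86 mm from the turning axis, and the card terminal, pager and milk jug are within 20 mm of where they stood (horizontal distance between tamper and front below 0.013 m and angular speed of turntable below 0.05 rad/s and horizontal distance between tamper and turntable between 0.05 and 0.086 m and height (world z) of tamper between 0.038 and 0.055 m and angle between each of tamper, dosing_cup, shot_glass, espresso_cup_2's own z axis and vertical below 0.15 rad and linear speed of each of tamper, dosing_cup, shot_glass, espresso_cup_2 below 0.02 m/s and horizontal distance between dosing_cup and turntable between 0.05 and 0.086 m and height (world z) of dosing_cup between 0.038 and 0.055 m and horizontal distance between shot_glass and turntable between 0.05 and 0.086 m and height (world z) of shot_glass between 0.038 and 0.055 m and horizontal distance between espresso_cup_2 and turntable between 0.05 and 0.086 m and height (world z) of espresso_cup_2 between 0.038 and 0.055 m and distance of each of card_terminal, pager_puck, milk_jug from where it was at the start of the episode below 0.02 m); the robot touches nothing.
It fails at once if the robot touches something that stands on the plate (over 0.5 N) (contact force between any of the fingers, the arm and tamper above 0.5 N or contact force between any of the fingers, the arm and dosing_cup above 0.5 N or contact force between any of the fingers, the arm and shot_glass above 0.5 N or contact force between any of the fingers, the arm and espresso_cup_2 above 0.5 N).
It fails at once if something on the plate is lifted by over 20 mm, falls off or topples (height (world z) of any of tamper, dosing_cup, shot_glass, espresso_cup_2 above 0.065 m or height (world z) of any of tamper, dosing_cup, shot_glass, espresso_cup_2 below 0.03 m or angle between any of tamper, dosing_cup, shot_glass, espresso_cup_2's own z axis and vertical above 0.4 rad).
It fails at once if the card terminal, pager or milk jug is moved by over 20 mm (distance of any of card_terminal, pager_puck, milk_jug from where it was at the start of the episode above 0.02 m).
It also fails if it takes over 51 s, if anything falls off the work surface, if the arm or the gripper's body presses on something with over 40 N, if the wrist force passes 120 N, or if a joint passes its speed limit or range.

ROBOT

A 6-joint arm with a two-finger parallel gripper is mounted at the origin on a cart in front of the work surface, level with it; the furniture and walls round the work are solid. World frame = base frame: x ahead of the robot, y to its left, z up, the work surface at z = 0. Lengths are in mm, angles in degrees, forces in N, time in s.
With the tool pointing down it reaches from about 300 to 850 mm from the base axis. Payload 4.2 kg.
Tool frame: the origin (TCP) lies on the centre line of the jaws, within the pads' length; the fingertips stand 14 mm ahead of it and the grasp point (between the pads) lies 5 mm behind it (env.finger_overhang is the z of the fingertips in the tool frame, in mm); z points along the fingers, y is the line along which they close (so a half turn about z gives the same grasp; the last joint's range is limited). The gripper opens to 91 mm and grips with 3 to 60 N. Pads are 32 mm wide; open, the fingers measure 118 mm over their backs; the gripper's body (76 mm by 178 mm) begins 60 mm behind the grasp point.
Start: joints at [74.714, 18.312, 89.639, -0, 72.044, -1.146], TCP at [140.475, 557.592, 227.976] pointing down, gripper open.
Joint ranges: [-177.97, 177.97], [-48.28, 115.42], [12.27, 149.76], [-77.06, 257.06], [2.81, 150.46], [-146.56, 146.56]. Speed limits (degrees/s): [147.25, 147.25, 180, 180, 180, 180].

INTERFACE

Orientations are given as [roll, pitch, yaw] about the fixed x, y, z axes, in that order (R = Rz(yaw) Ry(pitch) Rx(roll)).
In Python, from workcell import sensors, viewer, env gives the robot as it stands. The module is installed in compiled form; this text tells all that it offers.
- The arm moves only by the tool step_arm, never from a script. Its argument "plan" is one flat list of numbers, 6 for each row, row after row: the shift along the tool's x, y, z in cm, then the turn, a rotation vector about the tool's x, y, z in rad. In form: [x, y, z, wx, wy, wz, x, y, z, wx, wy, wz, ...]. A call has 1 to 5 rows; each row shifts and turns the commanded pose from where the row before left it, along the tool's axes as they then stand; what a row does not reach is not made up. A row lasts 1/12 s, in which the tool goes at most 41.7 mm and 7.16 degrees, less where a joint would pass 70% of its speed; a pose out of reach is approached as far as the arm can. A call is refused whole if a number of a shift passes 4.17 or a number of a turn 0.125, either way. A call with a gripper value outside its range is refused whole. "hand" is the finger opening in cm, from 0 to 9.12, set as the call begins (left out, the last holds). The fingers move at their own pace and stop on an object; "newtons" is the grip in N (left out, the last holds). Time passes only in rows, so rows that do not move let the fingers close. It gives the time, the measured TCP pose, the force, the opening and the grip force at its end, in the units of the state.
- sensors.state(): the state, without advancing time (a new reading comes with each control period).
- viewer.grab_frame(name): name is "side" or "top" or "wrist"; returns a dict with "img" (400x640x3 uint8, red, green, blue), "fx", "fy", "cx", "cy" (pixels), "position" and "attitude" of the camera in the world. Camera axes: x right, y down, z forward; pixel columns grow to the right and rows downward; lengths in mm; the calibration is good to about 2 mm. A picture is of the moment at which its call begins. There is no depth.
- env.job_done(): hands the job in; it is judged then, once.
Trained networks look in a picture, given as the dict that the camera call returned (one of the last four; its "shot" number tells which), for a name from the list of things; names that differ only in an ending like _2 or _b are one class to them, and where a whole thing is asked for, a point or a joint stands for the part that bears it (a point fixed in the world has none). Each returns a list of dicts, best first, with "score" (0 to 1); they miss things now and then, are a little off and sometimes report something else, mostly with a low value. They report only what shows in the picture. A call takes as long as a camera call. They do not tell look-alikes from the thing itself.
- viewer.boxes_of(name, picture): "location" ([column, row] in pixels, amid what is visible of it).
- viewer.pinpoint(name, picture): "location" ([column, row] in pixels: a listed point, or the origin of a listed thing).
The state is a dict: "time_s": time; "qpos": joint angles; "qvel": joint speeds; "effort": joint torques, N m; "ee_pos": TCP position; "ee_rot": TCP orientation; "force": force on the tool from outside, world axes, zero at the start; "torque": the same for the moment, N m; "gripper_width": finger opening in mm; "gripper_force": force on a finger pad.
Only numpy, scipy, OpenCV 4.12 (cv2) and the standard library are available. Lean on these libraries where they do the work, as an engineer would, in place of code of your own. Each camera call takes 0.05 s, during which the arm holds its last target. There are 200 camera calls.

## Working session

There is one attempt and no reset: what is moved stays moved. The work goes in short steps, Python scripts to look and compute and a tool call to move; the robot and the scene stay as the last step left them, time stands still between calls to the robot, and variables do not carry over. Pictures are saved under pics/ and viewed, at most 10 in all, crops included, and the job is handed in when it is done.

Besides the shell and the picture viewer there is one more tool, called after ">>>" as name(argument=value, ...) on one line, values as JSON. step_arm: Moves the arm, as the interface text tells. Its arguments: {"type":"object","properties":{"plan":{"type":"array","items":{"type":"number"}},"hand":{"type":"number"},"newtons":{"type":"number"}},"required":["plan"]}

```bash
mkdir -p pics; cat > h.py <<'E'
import numpy as np, cv2
from scipy.spatial.transform import Rotation as R
from workcell import sensors, viewer, env
def cam(f):
    a=np.array(f["attitude"],float)
    M=a if a.shape==(3,3) else R.from_euler('xyz',a,degrees=True).as_matrix()
    return M,np.array(f["position"],float)
def ray(f,px,z):
    M,p=cam(f); d=M@np.array([(px[0]-f["cx"])/f["fx"],(px[1]-f["cy"])/f["fy"],1])
    return p+d*(z-p[2])/d[2]
def proj(f,X):
    M,p=cam(f); c=M.T@(np.array(X,float)-p); return np.array([f["cx"]+f["fx"]*c[0]/c[2],f["cy"]+f["fy"]*c[1]/c[2]])
def save(f,n,crop=None,s=1):
    im=f["img"][:,:,::-1]
    if crop: im=im[crop[1]:crop[3],crop[0]:crop[2]]
    cv2.imwrite("pics/"+n,cv2.resize(im,None,fx=s,fy=s,interpolation=cv2.INTER_CUBIC))
E
python3 - <<'E'
from h import *
s=sensors.state();print(s["ee_pos"],s["ee_rot"],s["time_s"])
Z=dict(stand_base=0,turntable=0,front=45,post_1=90,tamper=45,dosing_cup=45,shot_glass=45,espresso_cup_2=45,card_terminal=0,pager_puck=0,milk_jug=0)
for c in ["top","side"]:
    f=viewer.grab_frame(c);save(f,c+".png");print(c,f["attitude"],f["position"],f["fx"])
    for n,z in Z.items():
        for d in viewer.pinpoint(n,f)[:8 if n=="post_1" else 3]: print(n,round(d["score"],2),np.round(d["location"]),np.round(ray(f,d["location"],z)[:2]))
E
```

```text
[140.3421467  557.11548444 227.14405305] [-1.79900939e+02 -1.67220061e-03  1.65860356e+02] 0.0
top [-168.85333542    1.64108118  -91.50246974] [ 248.93464786   61.3184194  1325.77043068] 416.64522661105144
turntable 0.73 [268. 192.] [546. 247.]
turntable 0.65 [221. 167.] [637. 403.]
front 0.31 [246. 168.] [619. 311.]
post_1 0.75 [220. 169.] [605. 384.]
post_1 0.57 [274. 164.] [616. 216.]
tamper 0.68 [252. 199.] [516. 292.]
dosing_cup 0.58 [272. 164.] [628. 227.]
shot_glass 0.62 [381. 182.] [ 559. -117.]
shot_glass 0.59 [248. 169.] [615. 305.]
shot_glass 0.52 [351. 184.] [555. -20.]
espresso_cup_2 0.82 [280. 195.] [526. 203.]
card_terminal 0.71 [373. 218.] [451. -90.]
pager_puck 0.89 [194. 245.] [380. 487.]
milk_jug 0.71 [440. 234.] [ 392. -297.]
milk_jug 0.53 [248. 171.] [620. 312.]
side [-115.86156182    1.47282765  -17.38238265] [  121.21998247 -1216.47990914   721.51699201] 476.3788742388202
stand_base 0.75 [323. 193.] [572. 260.]
stand_base 0.64 [322. 196.] [563. 242.]
stand_base 0.62 [340. 182.] [658. 331.]
turntable 0.64 [322. 195.] [561. 250.]
post_1 0.66 [324. 151.] [637. 444.]
tamper 0.74 [305. 180.] [515. 300.]
dosing_cup 0.91 [341. 182.] [630. 235.]
dosing_cup 0.41 [305. 182.] [512. 286.]
shot_glass 0.88 [366. 245.] [ 552. -187.]
shot_glass 0.74 [351. 231.] [ 542. -100.]
shot_glass 0.72 [332. 176.] [620. 303.]
espresso_cup_2 0.82 [316. 189.] [530. 213.]
card_terminal 0.76 [319. 249.] [447. -96.]
pager_puck 0.45 [261. 178.] [390. 483.]
milk_jug 0.59 [321. 296.] [ 386. -302.]
milk_jug 0.58 [304. 179.] [541. 409.]
```

```bash
python3 - <<'E'
from h import *
f=viewer.grab_frame("top");save(f,"top2.png",(140,90,340,260),4)
f=viewer.grab_frame("side");save(f,"side2.png",(230,110,430,260),4)
E
```

```text
(no output)
```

View pics/top.png

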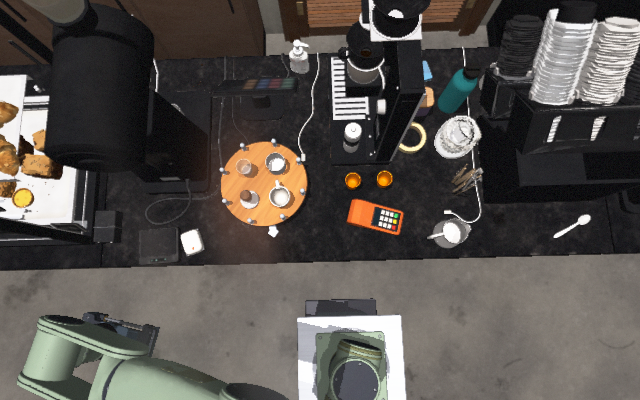

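View pics/side2.png

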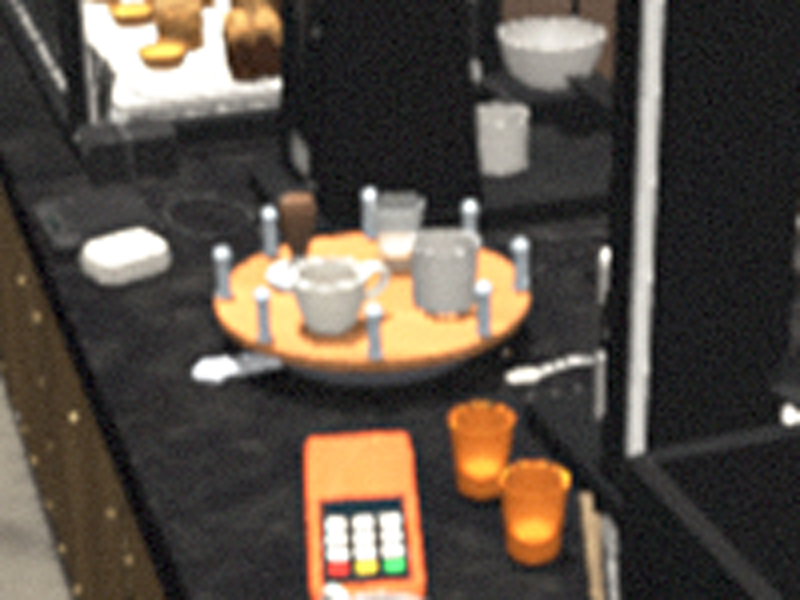

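```bash
ls pics
```

```text
side.png
side2.png
top.png
top2.png
```

View pics/top2.png

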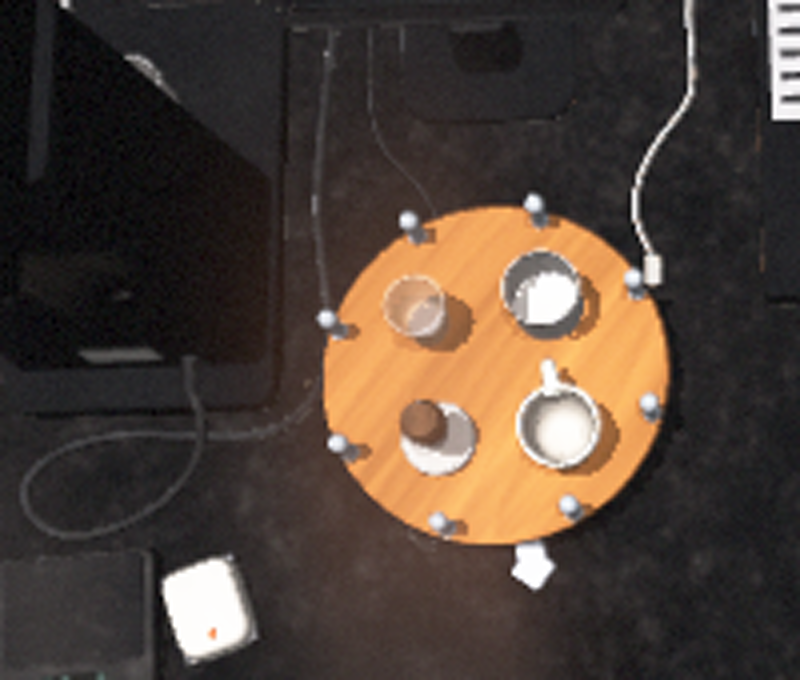

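The top crop shows the plate centred at about (264,183) px, with the tamper at (249,198), the dosing cup at (276,164), the glass at (244,167) and the espresso cup at (280,196). The pointer tip is at about (273,231), and the posts ring the rim.

Possible mix-ups:
- **Tamper:** only the brown-handled thing at (249,198) fits. The machine's portafilter/tamper at (352,130) is off the plate.
- **Pointer:** it could be confused with the spoon to the right of the plate in the side view at about (365,203).

Next I'll compute the angles.

```bash
python3 - <<'E'
from h import *
from scipy.optimize import least_squares
f=viewer.grab_frame("top")
P=np.array([(409,219),(534,203),(634,278),(653,403),(570,505),(441,522),(338,443),(327,319)])/4+[140,90]
W=np.array([ray(f,p,83)[:2] for p in P])
c=least_squares(lambda q:np.hypot(*(W-q[:2]).T)-130,W.mean(0)).x
print("c",c,np.hypot(*(W-c).T).round(), np.sort(np.degrees(np.arctan2(*(W-c).T[::-1]))).round(1))
im=cv2.cvtColor(f["img"],cv2.COLOR_RGB2HSV)
m=cv2.inRange(im,(5,90,90),(22,255,255)); n,l,s,ce=cv2.connectedComponentsWithStats(m)
k=[i for i in range(1,n) if 180<ce[i][0]<320 and 140<ce[i][1]<230]; k=max(k,key=lambda i:s[i,4])
h=cv2.convexHull(np.argwhere(l==k)[:,::-1].astype(np.int32))[:,0]
H=np.array([ray(f,p+0.0,45)[:2] for p in h])
(a,r)=cv2.minEnclosingCircle(H.astype(np.float32)); print("wood",a,r)
for nm,p,z in [("tamperbase",(439/4+140,437/4+90),50),("ptr",(533/4+140,566/4+90),8)]:
    w=ray(f,p,z)[:2]; d=w-c; print(nm,w,np.hypot(*d),np.degrees(np.arctan2(d[1],d[0])))
g=viewer.grab_frame("side")
for p in [(212,368),(280,360)]:
    w=ray(g,(p[0]/4+230,p[1]/4+110),6)[:2];d=w-c; print("side ptr",w,np.hypot(*d),np.degrees(np.arctan2(d[1],d[0])))
for n in ["tamper"]:
  for F,fn in((f,"t"),(g,"s")):
    d=viewer.pinpoint(n,F)[0];w=ray(F,d["location"],45)[:2]-c;print(fn,w,np.degrees(np.arctan2(w[1],w[0])))
s=sensors.state();print(s["time_s"])
E
```

```text
c [567.27836507 254.20518967] [132. 131. 129. 132. 131. 130. 131. 131.] [-151.7 -106.8  -61.6  -16.2   28.2   73.6  118.2  164. ]
wood (568.6517944335938, 256.01849365234375) 139.36505126953125
tamperbase [514.60756657 298.02419172] 68.51509290410408 140.2415379918301
ptr [415.94993057 230.06210438] 153.24223848173364 -170.93536888896213
side ptr [416.71313565 229.96258883] 152.50439995737284 -170.85327312444375
side ptr [475.74867819 224.76363291] 96.14826490892882 -162.16902694052874
t [-56.27913576  35.07771673] 148.06549630297576
s [-49.05517719  69.96487414] 125.03583669079626
1.5
```

>>> step_arm(plan=[-3.6,-1.425,0,0,0,0,-3.6,-1.425,0,0,0,0,-3.6,-1.425,0,0,0,0,-3.6,-1.425,0,0,0,0,-3.6,-1.425,0,0,0,0], hand=0)

```text
time_s: 1.92
ee_pos: [298.7, 443.4, 228.1]
ee_rot: [180.0, 0.0, 165.9]
force: [0.6, 0.7, 0.3]
gripper_width: 60.7
gripper_force: 0.0
```

>>> step_arm(plan=[-3.6,-1.425,0,0,0,0,-3.6,-1.425,0,0,0,0,-3.6,-1.425,0,0,0,0,-3.6,-1.425,0,0,0,0,-3.6,-1.425,0,0,0,0])

```text
time_s: 2.33
ee_pos: [456.1, 330.1, 228.2]
ee_rot: [180.0, 0.0, 165.9]
force: [-0.2, 0.5, -0.3]
gripper_width: 27.5
gripper_force: 0.0
```

>>> step_arm(plan=[0,0,0,0,0,0.116,0,0,0,0,0,0.116,0,0,0,0,0,0.115,0,0,0,0,0,0,0,0,0,0,0,0])

```text
time_s: 2.75
ee_pos: [454.8, 331.4, 227.9]
ee_rot: [180.0, -0.0, 146.1]
force: [-0.1, 0.4, -0.4]
gripper_width: 0.4
gripper_force: 0.0
```

```bash
python3 - <<'E'
from h import *
f=viewer.grab_frame("wrist");save(f,"w1.png")
s=sensors.state();print(s["time_s"],s["ee_pos"],s["ee_rot"],s["qpos"],s["gripper_width"])
c=[567.5,255]
for n,r,z,t in [("c",0,45,0),("post",130,83,163.5),("tip",173,8,189.1),("tamper",68,45,141)]:
    t=np.radians(t);print(n,proj(f,[c[0]+r*np.cos(t),c[1]+r*np.sin(t),z]))
E
```

```text
2.8 [454.69859881 331.49616505 227.97445581] [1.79995622e+02 7.69775340e-04 1.46143180e+02] [ 3.49222432e+01  1.72021601e+01  9.12648500e+01  9.14161926e-04
  7.15286303e+01 -2.12212265e+01] 0.48062829853132355
c [320.7917413  296.74843889]
post [279.55820019 200.08657803]
tip [219.29496073 181.66142608]
tamper [326.37197133 241.21605044]
```

View pics/w1.png

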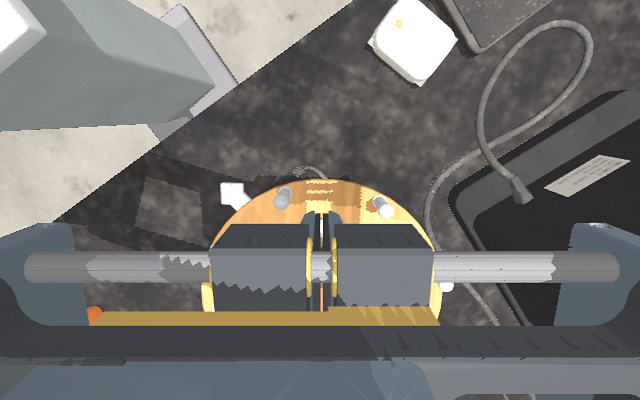

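The wrist view shows the post at (283,198), as predicted (280,200). The pointer is at (235,195), matching my tip prediction of (219,182). The fingers sit in the gap before the post at (385,207), so I'm descending.

>>> step_arm(plan=[0,0,3.72,0,0,0,0,0,3.72,0,0,0,0,0,3.72,0,0,0,0,0,3.72,0,0,0,0,0,0,0,0,0])

```text
time_s: 3.22
ee_pos: [450.3, 328.7, 72.7]
ee_rot: [-179.2, -0.3, 146.1]
force: [-0.0, -1.0, -0.5]
gripper_width: 0.1
gripper_force: 0.0
```

>>> step_arm(plan=[0,-0.47,0,0,0,-0.035,0,-0.47,0,0,0,-0.035,0,-0.47,0,0,0,-0.035,0,-0.47,0,0,0,-0.035,0,-0.47,0,0,0,-0.035])

```text
time_s: 3.63
ee_pos: [443.8, 311.9, 81.4]
ee_rot: [179.8, 0.1, 156.2]
force: [-0.6, 0.3, -0.6]
gripper_width: 0.5
gripper_force: 1.4
```

>>> step_arm(plan=[0,-0.47,0,0,0,-0.035,0,-0.47,0,0,0,-0.035,0,-0.47,0,0,0,-0.035,0,-0.47,0,0,0,-0.035,0,-0.47,0,0,0,-0.035])

```text
time_s: 4.05
ee_pos: [436.1, 290.4, 81.5]
ee_rot: [179.8, 0.1, 166.2]
force: [0.2, 2.0, -0.3]
gripper_width: 0.5
gripper_force: 0.8
```

```bash
cat > m.py <<'E'
from h import *
c=np.array([567.5,255])
def run():
    s=sensors.state();p=np.array(s["ee_pos"]);d=p[:2]-c
    print("t",s["time_s"],"z",p[2],"R",np.hypot(*d),"th",np.degrees(np.arctan2(d[1],d[0]))%360,"yaw",s["ee_rot"][2]%360,"F",s["force"])
    f=viewer.grab_frame("top")
    for d in viewer.pinpoint("tamper",f)[:1]:
        w=ray(f,d["location"],45)[:2]-c;print("tamper",np.hypot(*w),np.degrees(np.arctan2(w[1],w[0]))%360)
    # posts: score bright, bluish-grey tops by template phase: sample rim brightness vs phase
    g=cv2.cvtColor(f["img"],cv2.COLOR_RGB2HSV).astype(float)
    sat=cv2.GaussianBlur(g[:,:,1],(3,3),0).astype(np.float32)
    best=[]
    for ph in np.arange(0,45,.5):
        v=[]
        for k in range(8):
            t=np.radians(ph+45*k)
            for z in(83,70):
                q=proj(f,[c[0]+130*np.cos(t),c[1]+130*np.sin(t),z]);v.append(cv2.getRectSubPix(sat,(1,1),tuple(map(float,q)))[0,0])
        best.append(np.median(v))
    b=np.array(best);i=b.argsort()[:4];print("post phase mod45",np.arange(0,45,.5)[i],b[i].round())
    return f
E
python3 -c "
from m import *
run()"
```

```text
t 4.05 z 81.48599041660646 R 136.0828018729908 th 164.934945990491 yaw 166.24122346506826 F [ 0.20317856  1.99743724 -0.32636833]
tamper 68.40147350008702 151.44943890408666
post phase mod45 [38.5 38.  37.5 39. ] [15. 15. 16. 17.]
```

>>> step_arm(plan=[0,-0.47,0,0,0,-0.035,0,-0.47,0,0,0,-0.035,0,-0.47,0,0,0,-0.035,0,-0.47,0,0,0,-0.035,0,-0.47,0,0,0,-0.035])

```text
time_s: 4.57
ee_pos: [432.0, 267.2, 81.0]
ee_rot: [179.8, 0.2, 176.2]
force: [0.0, 2.6, 1.8]
gripper_width: 0.4
gripper_force: 0.9
```

>>> step_arm(plan=[0,-0.47,0,0,0,-0.035,0,-0.47,0,0,0,-0.035,0,-0.47,0,0,0,-0.035,0,-0.47,0,0,0,-0.035,0,-0.47,0,0,0,-0.035])

```text
time_s: 4.98
ee_pos: [432.0, 243.6, 80.9]
ee_rot: [179.9, 0.2, -173.8]
force: [-0.5, 1.8, 1.9]
gripper_width: 0.9
gripper_force: 0.9
```

```bash
python3 -c "
from m import *
run()"
```

```text
t 4.9833 z 80.9405889642209 R 135.93484137906879 th 184.81570092804648 yaw 186.18454823368376 F [-0.49443625  1.7726766   1.92767356]
post phase mod45 [13.  12.5 12.  13.5] [15. 15. 16. 16.]
```

>>> step_arm(plan=[0,-0.47,0,0,0,-0.035,0,-0.47,0,0,0,-0.035,0,-0.47,0,0,0,-0.035,0,-0.47,0,0,0,-0.035,0,-0.47,0,0,0,-0.035])

```text
time_s: 5.5
ee_pos: [435.7, 220.3, 80.2]
ee_rot: [179.9, 0.1, -163.8]
force: [-0.4, 1.6, 2.0]
gripper_width: 0.2
gripper_force: 0.9
```

>>> step_arm(plan=[0,-0.47,0,0,0,-0.035,0,-0.47,0,0,0,-0.035,0,-0.47,0,0,0,-0.035,0,-0.35,0,0,0,-0.026,0,0,0,0,0,0])

```text
time_s: 5.92
ee_pos: [441.5, 203.0, 80.0]
ee_rot: [-180.0, 0.1, -156.4]
force: [-0.8, 0.5, -0.8]
gripper_width: 0.7
gripper_force: 0.0
```

```bash
python3 -c "
from m import *
f=run();save(f,'top3.png',(180,110,340,260),4)
g=viewer.grab_frame('side')
d=viewer.pinpoint('tamper',g)
for F in(f,g):
  for d in viewer.pinpoint('tamper',F)[:2]:
    w=ray(F,d['location'],45)[:2]-c;print(d['score'],w,np.degrees(np.arctan2(w[1],w[0]))%360)
"
```

```text
t 5.9167 z 79.97675336425992 R 136.33540855534528 th 202.4389947866762 yaw 203.58017787279266 F [-0.77204924  0.49010836 -0.83289192]
tamper 79.8329730194338 6.634678939048915
post phase mod45 [31.5 31.  30.5 30. ] [14. 14. 14. 15.]
0.63 [79.29833292  9.22377236] 6.634678939048915
0.64 [-189.04669516  138.30107547] 143.8118807777486
0.63 [-67.89365837  -5.91729699] 184.98104825714935
```

View pics/top3.png

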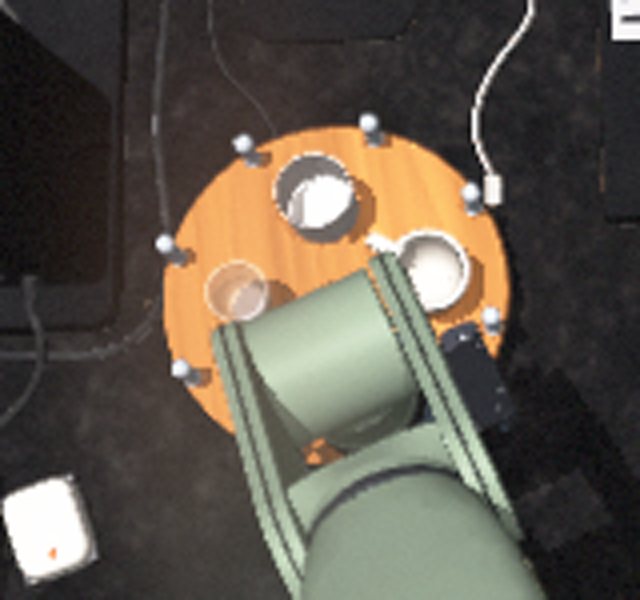

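The plate's phase puts the tamper at about 188°, against 189° for the pointer. I'm backing off and lifting clear.

>>> step_arm(plan=[0,0.6,0,0,0,0,0,0.6,0,0,0,0,0,0,-3,0,0,0,0,0,-4,0,0,0,0,0,-4,0,0,0])

```text
time_s: 6.63
ee_pos: [434.7, 214.0, 189.7]
ee_rot: [180.0, -0.2, -156.4]
force: [1.2, 0.5, 0.4]
gripper_width: 0.5
gripper_force: 0.0
```

>>> step_arm(plan=[0,0,-4,0,0,0,3,2.8,0,0,0,0,3,2.8,0,0,0,0,3,2.8,0,0,0,0,3,2.8,0,0,0,0])

```text
time_s: 7.05
ee_pos: [279.2, 268.7, 229.3]
ee_rot: [180.0, 0.0, -156.5]
force: [-0.2, 0.8, -0.5]
gripper_width: 0.2
gripper_force: 0.0
```

>>> step_arm(plan=[0,4,0,0,0,0,0,4,0,0,0,0,0,4,0,0,0,0,0,4,0,0,0,0,0,0,0,0,0,0])

```text
time_s: 7.47
ee_pos: [214.1, 420.9, 229.2]
ee_rot: [179.7, 0.1, -156.1]
force: [0.3, -0.4, -0.2]
gripper_width: 0.5
gripper_force: 0.0
```

```bash
python3 -c "
from m import *
f=run();save(f,'top4.png',(180,110,340,260),4)
g=viewer.grab_frame('side')
for F in(f,g):
  for d in viewer.pinpoint('tamper',F)[:2]:
    w=ray(F,d['location'],45)[:2]-c;print(d['score'],w,np.degrees(np.arctan2(w[1],w[0]))%360)
for n,r,z,t in [('front',68,45,189.1),('tip',173,8,189.1)]:
    t=np.radians(t);print(n,(proj(f,[c[0]+r*np.cos(t),c[1]+r*np.sin(t),z])-[180,110])*4)
"
```

```text
t 7.4667 z 229.16406281573907 R 390.374060010263 th 154.8556638981229 yaw 203.93215126214434 F [ 0.31655857 -0.35681503 -0.21724729]
tamper 65.49571324065616 185.66209802690045
post phase mod45 [30.5 30.  29.5 31. ] [12. 12. 13. 14.]
0.53 [-65.17616317  -6.46190431] 185.66209802690045
0.52 [-63.69615841   5.26224548] 175.27724565601312
front [348.25337252 373.8883783 ]
tip [376.19570976 510.02432968]
```

View pics/top4.png

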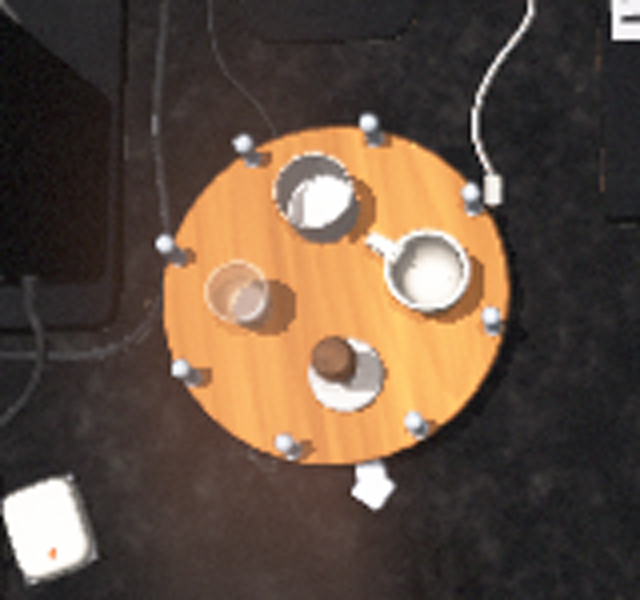

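The tamper foot's centre is at (346,375) in the crop, against a predicted front of (348,374). It is less than about 2 mm off, the plate is at rest, and the other things are undisturbed.

```bash
python3 -c "
from workcell import env
print(env.job_done())"
```

```text
the job is handed in; nothing more can be done
None
```

The tamper now stands at the front above the pointer, about 1–2 mm off by the last top picture. The plate looks at rest and nothing else appears disturbed; the job is handed in, but no verdict was returned.

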